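Call the helper and point out the reject spool and its tray

TASK

Call the helper by pressing the large round button of the call station fully down and letting it go, then show them the reject: point straight down at the one spool on the inspection board that has no top flange, fingertips two or three centimetres above its middle, and stay there for two seconds. Then point down in the same way at the middle of the empty one of the two red parts trays, fingertips two or three centimetres above its rim, and finish while still pointing there. Do not touch any spool or tray, do not come low over the good spools on the board, leave the small button unpressed and all the other things where they are.

Things in the scene. Friction and masses are not known exactly. Their poses are not given: they have to be found in the camera images.
- call_top (a point): centre of the upper face of the large round black button (40 mm in diameter) of the call station, a grey box 125 x 64 x 30 mm fixed to the bench. The small button lies 68 mm from it along the station's long axis. z of this point is up; when pressed it sinks with the button
- call (a joint): travel of the large button in m: 0 released, 0.006 fully down; a spring pushes it back, fully down takes 5 N
- small_top (a point): centre of the upper face of the small round black button (18 mm in diameter) on the same station; not to be pressed
- small (a joint): travel of the small button in m: 0 released, 0.005 fully down; fully down takes 4 N
- spool_reject: the reject: a turned aluminium spool standing upright on the inspection board (grey, 200 x 200 x 10 mm, fixed), 45 mm tall; bottom flange 44 mm in diameter and 5 mm thick, then a plain 26 mm barrel right to the top, no top flange. Origin: centre of its underside, z up. Loose, 60 to 130 g
- reject_top (a point): centre of the upper face of the reject spool, 45 mm above its underside
- spool_a: good spool on the board, about 100 mm or more from its neighbours (80 mm at least): a flanged turned aluminium spool standing upright, 50 mm tall: flanges 44 mm in diameter and 5 mm thick at the bottom and top, 26 mm barrel between. Origin: centre of its underside, z up. Loose, 60 to 130 g
- spool_b: good spool on the board: a flanged turned aluminium spool standing upright, 50 mm tall: flanges 44 mm in diameter and 5 mm thick at the bottom and top, 26 mm barrel between. Origin: centre of its underside, z up. Loose, 60 to 130 g
- spool_c: good spool on the board: a flanged turned aluminium spool standing upright, 50 mm tall: flanges 44 mm in diameter and 5 mm thick at the bottom and top, 26 mm barrel between. Origin: centre of its underside, z up. Loose, 60 to 130 g
- tray_empty: the empty red open parts tray, 120 x 100 x 40 mm (x, y, z), walls 4 mm, fixed to the bench. Origin: centre of its underside, z up
- tray_empty_mouth (a point): centre of the empty tray's open mouth, at rim height (40 mm above the bench)
- tray_full: the other red parts tray, of the same size and make and also fixed; two good spools stand in it and rise 14 mm above its rim. Origin: centre of its underside
- stock_a: spool in the full tray: a flanged turned aluminium spool standing upright, 50 mm tall: flanges 44 mm in diameter and 5 mm thick at the bottom and top, 26 mm barrel between. Origin: centre of its underside, z up. Loose, 60 to 130 g
- stock_b: spool in the full tray: a flanged turned aluminium spool standing upright, 50 mm tall: flanges 44 mm in diameter and 5 mm thick at the bottom and top, 26 mm barrel between. Origin: centre of its underside, z up. Loose, 60 to 130 g
- ring_gauge: steel ring, 38 mm outside, 12 mm high, lying amid the spools on the board. Origin: centre of its underside. Bystander
- tape_roll: blue roll core lying flat, 84 mm in diameter, 24 mm high. Origin: centre of its underside. Bystander
- mug: white mug, 76 mm wide, 88 mm tall. Origin: centre of its underside. Bystander
- jar: amber jar with a white lid, 52 mm wide, 75 mm tall. Origin: centre of its underside. Bystander
- screwdriver: screwdriver with a red handle, about 200 mm long, lying on the bench. Bystander
- marker: white marker pen with a black cap, 130 mm long, lying on the bench. Origin: under its middle. Bystander
Not all that is in view belongs to the job. What is shaped like the spool_reject but blue or purple is not meant.

How it is judged (in metres and radians):
On the way, in this order (a step that is already met when the one before it is completed fails the run):
1. the large button is fully down (value of joint call above 0.0045 m), for 0.05 s.
2. large button released, fingers point at the reject spool from just above for 1.5 s (horizontal distance between the grasp point and reject_top below 0.022 m and z of the grasp point in the frame of reject_top between 0.02 and 0.075 m and value of joint call below 0.002 m), for 1.5 s.
3. fingers point at the middle of the empty tray from just above its rim (horizontal distance between the grasp point and tray_empty_mouth below 0.03 m and z of the grasp point in the frame of tray_empty_mouth between 0.012 and 0.075 m), for 0.3 s.
At the end, for the whole second after the job is handed in: Point between the finger pads within 30 mm of the empty tray's middle (from above) and 12 to 75 mm above its rim (at the reject: 22 mm, 20 to 75 mm above its top); both buttons released; all spools upright, at rest, within 6 mm of their start, other loose things within 15 mm (all of step 3 and value of joint each of call, small below 0.002 m and distance of each of spool_reject, spool_a, spool_b, spool_c, stock_a, stock_b from where it was at the start of the episode below 0.006 m and angle between each of spool_reject, spool_a, spool_b, spool_c, stock_a, stock_b's own z axis and vertical below 0.1 rad and linear speed of each of spool_reject, spool_a, spool_b, spool_c, stock_a, stock_b below 0.02 m/s and distance of each of ring_gauge, tape_roll, mug, jar, screwdriver, marker from where it was at the start of the episode below 0.015 m); the robot touches nothing.
It fails at once if a spool or a tray is touched (contact force between any of the fingers, the arm and spool_reject above 0.3 N or contact force between any of the fingers, the arm and spool_a above 0.3 N or contact force between any of the fingers, the arm and spool_b above 0.3 N or contact force between any of the fingers, the arm and spool_c above 0.3 N or contact force between any of the fingers, the arm and stock_a above 0.3 N or contact force between any of the fingers, the arm and stock_b above 0.3 N or contact force between any of the fingers, the arm and tray_empty above 0.3 N or contact force between any of the fingers, the arm and tray_full above 0.3 N).
It fails at once if a spool is lifted, shifted or tipped (distance of any of spool_reject, spool_a, spool_b, spool_c, stock_a, stock_b from where it was at the start of the episode above 0.008 m).
It fails at once if the small button is pressed (value of joint small above 0.003 m).
It fails at once if another thing on the bench is moved (distance of any of ring_gauge, tape_roll, mug, jar, screwdriver, marker from where it was at the start of the episode above 0.015 m).
It fails at once if the fingertips come within about 25 mm above the top of a good spool on the board, within 15 mm of its axis ((horizontal distance between the grasp point and spool_a below 0.015 m and z of the grasp point in the frame of spool_a below 0.094 m) or (horizontal distance between the grasp point and spool_b below 0.015 m and z of the grasp point in the frame of spool_b below 0.094 m) or (horizontal distance between the grasp point and spool_c below 0.015 m and z of the grasp point in the frame of spool_c below 0.094 m)).
It also fails if it takes over 48 s, if anything falls off the work surface, if the arm or the gripper's body presses on something with over 40 N, if the wrist force passes 120 N, or if a joint passes its speed limit or range.

ROBOT

A 6-joint arm with a two-finger parallel gripper is mounted at the origin on the work surface. World frame = base frame: x ahead of the robot, y to its left, z up, the work surface at z = 0. Lengths are in mm, angles in rad, forces in N, time in s.
With the tool pointing down it reaches from about 300 to 775 mm from the base axis. Payload 14.6 kg.
Tool frame: the origin (TCP) lies at the very end of the fingers, on their centre line; the grasp point (between the pads) lies 19 mm behind it; z points along the fingers, y is the line along which they close (so a half turn about z gives the same grasp; the last joint's range is limited). The gripper opens to 94 mm and grips with 3 to 60 N. Pads are 16 mm wide; open, the fingers measure 119 mm over their backs; the gripper's body (75 mm by 177 mm) begins 78 mm behind the grasp point.
Start: joints at [-1.392, 0.3, 1.521, -0, 1.321, -0.067], TCP at [133.826, -533.46, 205.446] pointing down, gripper open.
Joint ranges: [-3.03, 3.03], [-0.79, 2.21], [0.23, 2.52], [-1.04, 4.18], [0, 3.07], [-2.55, 2.55]. Speed limits (rad/s): [2.22, 2.22, 2.57, 3.14, 3.14, 3.14].

INTERFACE

Orientations are given as [roll, pitch, yaw] about the fixed x, y, z axes, in that order (R = Rz(yaw) Ry(pitch) Rx(roll)).
In Python, from cell import read_state, viewer, manip, models gives the robot as it stands.
- The arm moves only by the tool carry_out, never from a script. Its argument "deltas" is a list of rows, each an object with "dp": the shift along the tool's x, y, z in mm, a list of three; "roll": the turn about the tool's z in degrees; "gripper": the opening, from -1 (shut) to 1 (fully open), so that 0 is half open. In form: [{"dp": [tx, ty, tz], "roll": roll, "gripper": gripper}, ...]. A call has 1 to 12 rows; each row is the pose to reach, as a shift and turn from the pose commanded when the call began, along the tool's axes at that moment; what a row does not reach only later rows make up. A row lasts 1/12 s, in which the tool goes at most 41.7 mm and 7.16 degrees, less where a joint would pass 70% of its speed; a pose out of reach is approached as far as the arm can. A call with a gripper value outside its range is refused whole. The fingers move at their own pace and stop on an object; "newtons" is the grip in N (left out, the last holds). Time passes only in rows, so rows that repeat a pose let the fingers close. It gives the time, the measured TCP pose, the force, the opening and the grip force at its end, in the units of the state.
- read_state(): the state, without advancing time (a new reading comes with each control period).
- viewer.camera(name): name is "scene" or "top" or "wrist"; returns the picture (400x640x3 uint8, red, green, blue); there is no depth.
- viewer.camera_params(name): a dict with "fovy" (degrees; the focal length in pixels is half the picture's height over the tangent of half this angle, whatever the lens; pixels are square), "cx", "cy" (the principal point, pixels), "eye" and "attitude" of the camera in the world; the wrist camera has in their place "T_tool_cam" (4x4, takes a point from camera to tool coordinates, whose origin is the TCP and whose axes are the flange's). Camera axes: x right, y up, looking along -z (the intrinsics and any distortion apply to the point x, -y, -z); pixel columns grow to the right and rows downward; lengths in mm; the calibration is good to about 2 mm. A picture is of the moment at which its call begins: read the wrist's pose just before it. camera_params takes no time and is no camera call.
- manip.sign_off(): hands the job in; it is judged then, once.
Trained networks look in the newest picture that a camera, given by its name, has taken for a name from the list of things; names that differ only in an ending like _2 or _b are one class to them, and where a whole thing is asked for, a point or a joint stands for the part that bears it (a point fixed in the world has none). Each returns a list of dicts, best first, with "p" (0 to 1); they miss things now and then, are a little off and sometimes report something else, mostly with a low value. They report only what shows in the picture. A call takes as long as a camera call. They do not tell look-alikes from the thing itself.
- models.cut_out(camera, label): "region" (400x640 bool, what is visible of it) and "box" ([left, top, right, bottom] in pixels, round what is visible of it).
The state is a dict: "clock": time; "joints": joint angles; "qd": joint speeds; "effort": joint torques, N m; "eef_pos": TCP position; "eef_rot": TCP orientation; "wrist_force": force on the tool from outside, world axes, zero at the start; "moment": the same for the moment, N m; "finger_gap": finger opening in mm; "finger_force": force on a finger pad.
Only numpy, scipy, OpenCV 4.12 (cv2) and the standard library are available. Lean on these libraries where they do the work, as an engineer would, in place of code of your own. Each camera call takes 0.05 s, during which the arm holds its last target. There are 200 camera calls.

## Working session

There is one attempt and no reset: what is moved stays moved. The work goes in short steps, Python scripts to look and compute and a tool call to move; the robot and the scene stay as the last step left them, time stands still between calls to the robot, and variables do not carry over. Pictures are saved under pics/ and viewed, at most 10 in all, crops included, and the job is handed in when it is done.

Besides the shell and the picture viewer there is one more tool, called after ">>>" as name(argument=value, ...), one argument or row to a line, values as JSON. carry_out: Moves the arm, as the interface text tells. Its arguments: {"type":"object","properties":{"deltas":{"type":"array"},"newtons":{"type":"number"}},"required":["deltas"]}

```bash
mkdir -p pics; ls; python3 - <<'E'
from cell import read_state, viewer, manip, models
import cv2
s=read_state();print(s)
for n in("top","scene","wrist"):
    im=viewer.camera(n);cv2.imwrite(f"pics/{n}0.png",im[:,:,::-1]);print(n,viewer.camera_params(n))
for n in("top","scene"):
  for l in("call_top","small_top","spool_reject","spool_a","tray_empty","tray_full"):
    print(n,l,[(round(d["p"],2),d["box"]) for d in models.cut_out(n,l)])
E
```

```text
pics
{'clock': 0.0, 'joints': array([-1.39160081e+00,  3.00446201e-01,  1.52159493e+00,  2.26467965e-05,
        1.32070358e+00, -6.66112442e-02]), 'qd': array([-0.00021987, -0.00020016, -0.00088287, -0.00107714,  0.00117856,
        0.00056316]), 'effort': array([ 3.81211576e-03, -5.31806195e+01, -3.52744603e+01,  7.08305812e-02,
        2.43988994e-02, -7.65982963e-05]), 'eef_pos': array([ 133.78525041, -533.20305608,  204.89413311]), 'eef_rot': array([-3.14044461e+00, -9.85705965e-05,  2.45801087e-01]), 'wrist_force': array([-0.51333996,  0.04394475,  0.25094199]), 'moment': array([ 0.01982785, -0.06070645, -0.01660914]), 'finger_force': 0.0, 'finger_gap': 94.37620968631884}
top {'fovy': 49.13602234867487, 'cx': 324.3288096065943, 'cy': 204.60666539749093, 'eye': array([ 369.14682598,   49.18158165, 1069.89614699]), 'attitude': array([ 0.15382765,  0.01346307, -1.59140479])}
scene {'fovy': 54.51077118465291, 'cx': 317.12378805873806, 'cy': 205.22634017115575, 'eye': array([1127.13608555,  120.38629887,  829.10667506]), 'attitude': array([ 0.66950463, -0.00508555,  1.66676064])}
wr
[... 728 characters left out ...]
.75, [290.5, 158.7, 309.4, 180.7]), (0.75, [297.5, 207.5, 315.9, 226.6])]
top tray_empty [(0.67, [412.9, 207.2, 464.2, 267.2])]
top tray_full [(0.93, [416.0, 139.5, 466.9, 197.4])]
scene call_top [(0.71, [428.2, 207.9, 445.5, 220.8])]
scene small_top [(0.41, [422.2, 227.0, 431.9, 235.0])]
scene spool_reject [(0.76, [288.3, 170.5, 302.3, 186.9]), (0.6, [296.2, 200.6, 310.5, 220.7]), (0.58, [253.5, 192.5, 266.4, 208.6])]
scene spool_a [(0.73, [331.1, 231.3, 348.9, 259.6]), (0.72, [291.4, 230.8, 307.2, 259.6]), (0.65, [331.6, 194.4, 339.2, 218.1])]
scene tray_empty [(0.94, [192.4, 161.7, 242.6, 210.9]), (0.57, [314.0, 220.2, 326.5, 237.0])]
scene tray_full [(0.73, [169.2, 207.6, 230.2, 263.2])]
```

```bash
python3 - <<'E'
import cv2
a=cv2.imread("pics/top0.png")[100:320,160:520];cv2.imwrite("pics/topc.png",cv2.resize(a,None,fx=2.2,fy=2.2,interpolation=2))
a=cv2.imread("pics/scene0.png")[110:330,130:490];cv2.imwrite("pics/scenec.png",cv2.resize(a,None,fx=2.2,fy=2.2,interpolation=2))
E
```

```text
(no output)
```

View pics/topc.png

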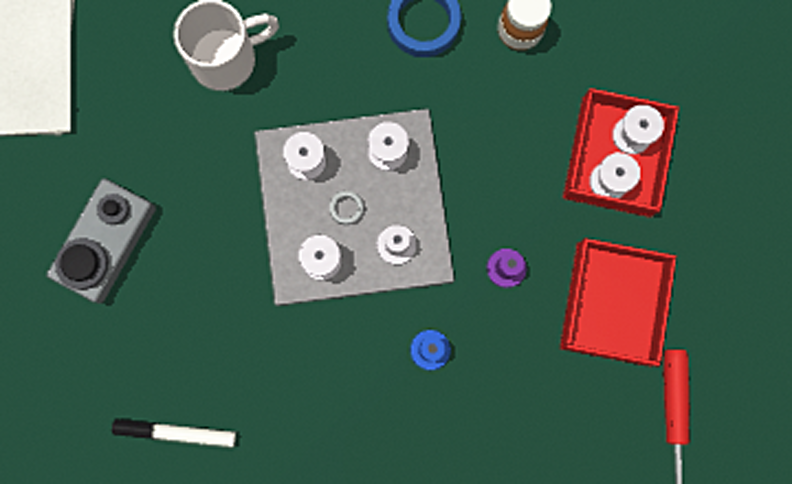

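View pics/scenec.png

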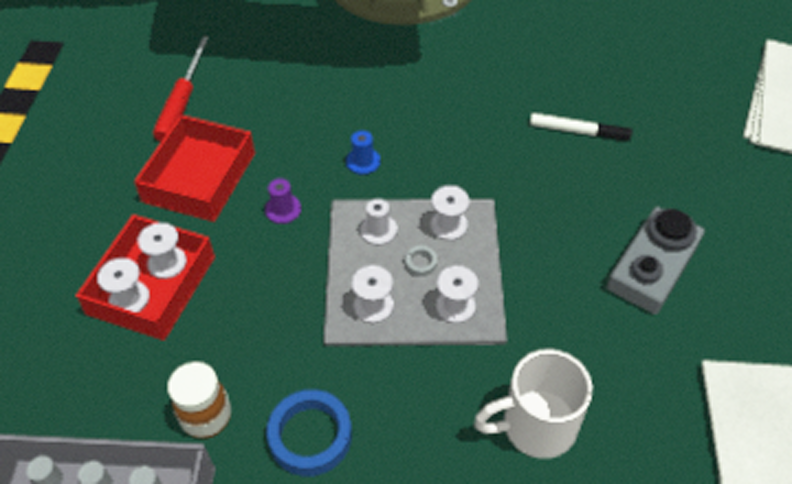

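View pics/top0.png

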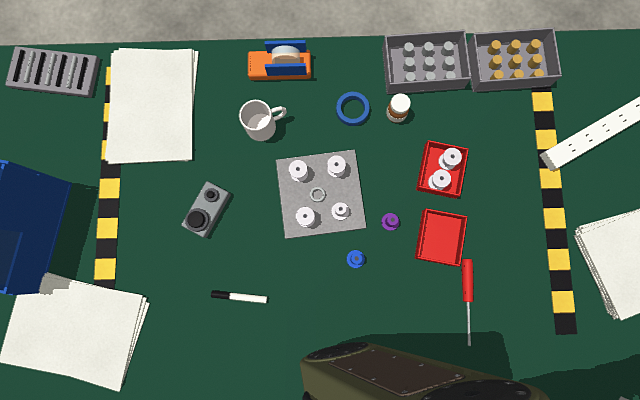

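The top picture shows the call station with its large button at (197,220) and its small one at (211,195). The reject, the only spool with a narrow top, is at (340.5,208.6), with good spools at (298,170), (337,165) and (305,217). The empty tray is at about (442,237). The scene view agrees: reject top at (301.5,204), large button at (436,212).

```bash
cat > h.py <<'E'
import numpy as np
from scipy.spatial.transform import Rotation as R
from cell import read_state, viewer, manip, models
def ray(cam,u,v,s=None):
    p=viewer.camera_params(cam);f=200/np.tan(np.radians(p["fovy"]/2))
    d=np.array([(u-p["cx"])/f,-(v-p["cy"])/f,-1])
    if cam=="wrist":
        T=p["T_tool_cam"];Rt=R.from_euler("xyz",s["eef_rot"]).as_matrix()
        return s["eef_pos"]+Rt@T[:3,3],Rt@T[:3,:3]@d
    return p["eye"],R.from_euler("xyz",p["attitude"]).as_matrix()@d
def atz(r,z): e,d=r; return e+d*(z-e[2])/d[2]
def tri(r1,r2):
    A=[];b=[]
    for e,d in(r1,r2):
        d=d/np.linalg.norm(d);P=np.eye(3)-np.outer(d,d);A.append(P);b.append(P@e)
    x=np.linalg.lstsq(np.vstack(A),np.hstack(b),rcond=None)[0]
    gap=sum(np.linalg.norm(P@x-c) for P,c in zip(A,b)); return x,gap
E
python3 - <<'E'
from h import *
np.set_printoptions(precision=1,suppress=True)
t=lambda x,y:(160+x/2.2,100+y/2.2); s=lambda x,y:(130+x/2.2,110+y/2.2)
for n,a,b,z in [("call",(82,264),(674,225),43),("small",(112,208),(649,266),40),("reject",(398,239),(378,208),55),
 ("A",(319,256),(451,200),60),("B",(303,151),(458,283),60),("C",(388,142),(372,282),60),
 ("trayTL",(587,241),(255,152),40),("trayTR",(675,257),(184,117),40),("trayBR",(659,363),(139,180),40),("trayBL",(563,350),(213,218),40),
 ("bTL",(256,131),(506,342),10),("bTR",(428,109),(326,342),10),("bBR",(453,281),(332,200),10),("bBL",(276,304),(493,200),10)]:
    r1=ray("top",*t(*a));r2=ray("scene",*s(*b))
    print(n,*tri(r1,r2),atz(r1,z),atz(r2,z))
E
```

```text
call [499.  366.4  40.8] 7.449451856141723 [498.5 361.8  43. ] [499.9 369.6  43. ]
small [559.8 334.1  40.4] 5.5687868770381925 [559.7 331.4  40. ] [559.  337.1  40. ]
reject [516.5  23.6  52.1] 5.407947253839447 [516.3  21.   55. ] [518.6  26.6  55. ]
A [499.6 107.6  56.4] 4.615899572044064 [499.3 105.1  60. ] [502.3 110.   60. ]
B [614.3 123.1  56.7] 4.225246898208202 [613.6 120.8  60. ] [616.2 125.2  60. ]
C [622.   30.8  56.6] 3.645443780685186 [621.4  29.1  60. ] [624.1  33.   60. ]
trayTL [ 497.9 -139.7  116.1] 51.09794390091084 [ 511.7 -182.9   40. ] [ 433.8 -138.    40. ]
trayTR [ 476.2 -219.5  142.7] 46.47175821125219 [ 492.3 -276.1   40. ] [ 383.3 -241.4   40. ]
trayBR [ 386.2 -310.8  -92.3] 41.16404080082373 [ 380.  -251.4   40. ] [ 492.7 -267.8   40. ]
trayBL [ 405.1 -207.9 -140.7] 43.673962435756124 [ 395.8 -151.    40. ] [ 540.8 -165.    40. ]
bTL [651.6 180.4   4.5] 4.71351025803502 [650.2 177.4  10. ] [654.5 182.4  10. ]
bTR [671.9 -16.    6.2] 5.150527586510367 [671.2 -18.3  10. ] [673.9 -12.8  10. ]
bBR [474.7 -38.6   7.8] 2.7275564544264714 [474.7 -39.7  10. ] [476.4 -36.8  10. ]
bBL [453.7 158.8   6.2] 4.6418633601745025 [453.5 156.1  10. ] [456.5 160.9  10. ]
```

>>> carry_out(
  deltas=[
    {"dp": [330, -343, 0], "roll": 0, "gripper": -1},
    {"dp": [330, -343, 0], "roll": 0, "gripper": -1},
    {"dp": [330, -343, 0], "roll": 0, "gripper": -1},
    {"dp": [330, -343, 0], "roll": 0, "gripper": -1},
    {"dp": [330, -343, 0], "roll": 0, "gripper": -1},
    {"dp": [330, -343, 0], "roll": 0, "gripper": -1},
    {"dp": [330, -343, 0], "roll": 0, "gripper": -1},
    {"dp": [330, -343, 0], "roll": 0, "gripper": -1},
    {"dp": [330, -343, 0], "roll": 0, "gripper": -1},
    {"dp": [330, -343, 0], "roll": 0, "gripper": -1},
    {"dp": [330, -343, 0], "roll": 0, "gripper": -1},
    {"dp": [330, -343, 0], "roll": 0, "gripper": -1},
  ],
  newtons=10,
)

```text
clock: 1.75
eef_pos: [371.7, -117.1, 205.8]
eef_rot: [3.142, -0.001, 0.248]
wrist_force: [0.2, -0.4, 0.2]
finger_gap: 17.4
finger_force: 0.0
```

>>> carry_out(
  deltas=[
    {"dp": [0, 0, 0], "roll": 0, "gripper": -1},
    {"dp": [0, 0, 0], "roll": 0, "gripper": -1},
    {"dp": [0, 0, 0], "roll": 0, "gripper": -1},
  ],
)

```text
clock: 2.0
eef_pos: [370.2, -121.0, 205.5]
eef_rot: [3.141, 0.0, 0.246]
wrist_force: [-0.0, -0.1, -0.1]
finger_gap: 0.8
finger_force: 0.0
```

```bash
python3 - <<'E'
from h import *
import cv2
np.set_printoptions(precision=1,suppress=True)
s=read_state();print(s)
im=viewer.camera("wrist");cv2.imwrite("pics/w1.png",im[:,:,::-1])
for l,z in(("tray_empty",40),("spool_reject",32),("tray_full",40)):
  for d in models.cut_out("wrist",l):
    b=d["box"];print(l,d["p"],b,atz(ray("wrist",(b[0]+b[2])/2,(b[1]+b[3])/2,s),z))
E
```

```text
{'clock': 2.0, 'joints': array([-0.4, -0.1,  1.9, -0. ,  1.3,  0.9]), 'qd': array([-0., -0.,  0.,  0., -0.,  0.]), 'effort': array([  1.3, -30.6, -34.9,   0.1,  -0.1,   0. ]), 'eef_pos': array([ 370.2, -121. ,  205.5]), 'eef_rot': array([3.1, 0. , 0.2]), 'wrist_force': array([-0. , -0.1, -0.1]), 'moment': array([-0.,  0.,  0.]), 'finger_force': 0.0, 'finger_gap': 0.7861719839206197}
tray_empty 0.6 [352.4, 62.3, 489.8, 205.2] [ 449.4 -213.4   40. ]
spool_reject 0.65 [193.0, 0.7, 243.2, 37.6] [507.5  17.4  32. ]
spool_reject 0.56 [210.4, 114.1, 254.9, 148.0] [402.7 -16.4  32. ]
tray_full 0.66 [405.1, 0.0, 528.1, 59.0] [ 556.4 -224.9   40. ]
```

View pics/w1.png

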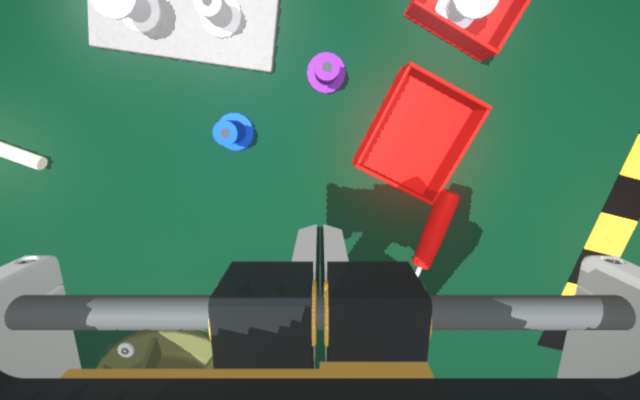

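The wrist picture shows the empty tray's rim centre at (422,133), about (449,-213) mm, which agrees with the top camera. The reject lies at the top edge, at (208,3). Going on to the call station.

>>> carry_out(
  deltas=[
    {"dp": [172, -437, 30], "roll": 0, "gripper": -1},
    {"dp": [172, -437, 30], "roll": 0, "gripper": -1},
    {"dp": [172, -437, 30], "roll": 0, "gripper": -1},
    {"dp": [172, -437, 30], "roll": 0, "gripper": -1},
    {"dp": [172, -437, 30], "roll": 0, "gripper": -1},
    {"dp": [172, -437, 30], "roll": 0, "gripper": -1},
    {"dp": [172, -437, 30], "roll": 0, "gripper": -1},
    {"dp": [172, -437, 30], "roll": 0, "gripper": -1},
    {"dp": [172, -437, 30], "roll": 0, "gripper": -1},
    {"dp": [172, -437, 30], "roll": 0, "gripper": -1},
    {"dp": [172, -437, 30], "roll": 0, "gripper": -1},
    {"dp": [172, -437, 30], "roll": 0, "gripper": -1},
  ],
)

```text
clock: 3.2
eef_pos: [431.0, 348.8, 174.5]
eef_rot: [-3.141, 0.001, 0.247]
wrist_force: [0.1, -0.6, -0.3]
finger_gap: 0.5
finger_force: 0.0
```

>>> carry_out(
  deltas=[
    {"dp": [0, 0, 0], "roll": 0, "gripper": -1},
    {"dp": [0, 0, 0], "roll": 0, "gripper": -1},
    {"dp": [0, 0, 0], "roll": 0, "gripper": -1},
  ],
)

```text
clock: 3.45
eef_pos: [431.2, 343.8, 175.5]
eef_rot: [3.141, 0.0, 0.245]
wrist_force: [0.6, 0.6, -0.0]
finger_gap: 0.7
finger_force: 0.0
```

```bash
python3 - <<'E'
from h import *
import cv2
np.set_printoptions(precision=1,suppress=True)
s=read_state()
im=viewer.camera("wrist");cv2.imwrite("pics/w2.png",im[:,:,::-1])
for l,z in(("call_top",41),("small_top",40),("spool_reject",32),("spool_a",35)):
  for d in models.cut_out("wrist",l):
    b=d["box"];print(l,d["p"],b,atz(ray("wrist",(b[0]+b[2])/2,(b[1]+b[3])/2,s),z))
E
```

```text
call_top 0.68 [291.5, 96.1, 336.8, 138.4] [499.2 365.1  41. ]
small_top 0.72 [355.7, 49.9, 375.9, 70.3] [560.2 331.1  40. ]
spool_reject 0.62 [599.2, 159.3, 640.0, 198.2] [515.7  45.2  32. ]
spool_a 0.61 [557.2, 23.1, 637.2, 90.1] [616.3 121.9  35. ]
spool_a 0.56 [524.9, 153.9, 603.8, 206.8] [500.3 102.2  35. ]
```

View pics/w2.png

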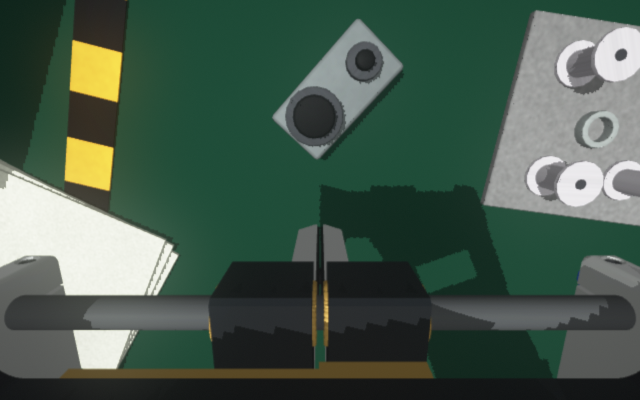

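The wrist picture shows the large button at (314,117) and the small one at (366,60). The position (499,365) agrees with the triangulation, with the button's top at about z = 41. I'll descend above it.

>>> carry_out(
  deltas=[
    {"dp": [71, -5, 60], "roll": 0, "gripper": -1},
    {"dp": [71, -5, 60], "roll": 0, "gripper": -1},
    {"dp": [71, -5, 60], "roll": 0, "gripper": -1},
    {"dp": [71, -5, 95], "roll": 0, "gripper": -1},
    {"dp": [71, -5, 122], "roll": 0, "gripper": -1},
    {"dp": [71, -5, 122], "roll": 0, "gripper": -1},
    {"dp": [71, -5, 122], "roll": 0, "gripper": -1},
  ],
)

```text
clock: 4.28
eef_pos: [498.3, 366.9, 53.7]
eef_rot: [3.141, 0.001, 0.245]
wrist_force: [0.5, 0.5, 0.7]
finger_gap: 0.5
finger_force: 0.0
```

>>> carry_out(
  deltas=[
    {"dp": [0, 0, 4], "roll": 0, "gripper": -1},
    {"dp": [0, 0, 8], "roll": 0, "gripper": -1},
    {"dp": [0, 0, 12], "roll": 0, "gripper": -1},
    {"dp": [0, 0, 14], "roll": 0, "gripper": -1},
    {"dp": [0, 0, 14], "roll": 0, "gripper": -1},
  ],
)

```text
clock: 4.7
eef_pos: [499.9, 368.2, 45.5]
eef_rot: [-3.14, -0.005, 0.246]
wrist_force: [-15.0, -11.9, 45.1]
finger_gap: 0.4
finger_force: 22.5
```

>>> carry_out(
  deltas=[
    {"dp": [0, 0, -8], "roll": 0, "gripper": -1},
    {"dp": [0, 0, -8], "roll": 0, "gripper": -1},
    {"dp": [0, 0, -8], "roll": 0, "gripper": -1},
  ],
)

```text
clock: 4.95
eef_pos: [499.3, 367.9, 49.2]
eef_rot: [-3.14, -0.003, 0.246]
wrist_force: [2.3, 1.4, 2.0]
finger_gap: 0.4
finger_force: 1.6
```

>>> carry_out(
  deltas=[
    {"dp": [0, 0, -6], "roll": 0, "gripper": -1},
    {"dp": [0, 0, -6], "roll": 0, "gripper": -1},
  ],
)

```text
clock: 5.12
eef_pos: [498.7, 367.5, 54.3]
eef_rot: [-3.141, -0.001, 0.246]
wrist_force: [-0.1, -0.3, -0.4]
finger_gap: 0.7
finger_force: 0.0
```

>>> carry_out(
  deltas=[
    {"dp": [0, 0, 4], "roll": 0, "gripper": -1},
    {"dp": [0, 0, 4], "roll": 0, "gripper": -1},
    {"dp": [0, 0, 4], "roll": 0, "gripper": -1},
  ],
)

```text
clock: 5.37
eef_pos: [498.6, 367.4, 49.1]
eef_rot: [3.142, 0.0, 0.246]
wrist_force: [1.2, 1.1, 3.1]
finger_gap: 0.6
finger_force: 1.6
```

>>> carry_out(
  deltas=[
    {"dp": [0, 0, 2], "roll": 0, "gripper": -1},
    {"dp": [0, 0, 2], "roll": 0, "gripper": -1},
  ],
)

```text
clock: 5.53
eef_pos: [498.6, 367.4, 47.2]
eef_rot: [-3.142, 0.0, 0.246]
wrist_force: [-0.0, 0.7, 4.2]
finger_gap: 0.3
finger_force: 2.1
```

>>> carry_out(
  deltas=[
    {"dp": [0, 0, 2], "roll": 0, "gripper": -1},
    {"dp": [0, 0, 2], "roll": 0, "gripper": -1},
  ],
)

```text
clock: 5.7
eef_pos: [498.6, 367.4, 46.2]
eef_rot: [-3.142, -0.0, 0.246]
wrist_force: [-2.4, -2.2, 11.1]
finger_gap: 0.4
finger_force: 5.2
```

The force rises like the spring, then hits a hard stop: the button went fully down, with its released top at about z = 52. Now I release it and go to look at the reject.

>>> carry_out(
  deltas=[
    {"dp": [0, 0, -41], "roll": 0, "gripper": -1},
    {"dp": [0, 0, -82], "roll": 0, "gripper": -1},
    {"dp": [0, 0, -120], "roll": 0, "gripper": -1},
    {"dp": [-145, 337, -120], "roll": 0, "gripper": -1},
    {"dp": [-145, 337, -120], "roll": 0, "gripper": -1},
    {"dp": [-145, 337, -120], "roll": 0, "gripper": -1},
    {"dp": [-145, 337, -120], "roll": 0, "gripper": -1},
    {"dp": [-145, 337, -120], "roll": 0, "gripper": -1},
    {"dp": [-145, 337, -120], "roll": 0, "gripper": -1},
    {"dp": [-145, 337, -120], "roll": 0, "gripper": -1},
    {"dp": [-145, 337, -120], "roll": 0, "gripper": -1},
    {"dp": [-145, 337, -120], "roll": 0, "gripper": -1},
  ],
)

```text
clock: 6.7
eef_pos: [438.7, 3.0, 165.1]
eef_rot: [-3.142, 0.001, 0.245]
wrist_force: [0.2, -0.3, 0.3]
finger_gap: 0.5
finger_force: 0.0
```

>>> carry_out(
  deltas=[
    {"dp": [0, 0, 0], "roll": 0, "gripper": -1},
    {"dp": [0, 0, 0], "roll": 0, "gripper": -1},
    {"dp": [0, 0, 0], "roll": 0, "gripper": -1},
    {"dp": [0, 0, 0], "roll": 0, "gripper": -1},
  ],
)

```text
clock: 7.03
eef_pos: [440.0, 6.2, 165.2]
eef_rot: [-3.141, 0.001, 0.247]
wrist_force: [0.4, 0.7, -0.3]
finger_gap: 0.7
finger_force: 0.0
```

```bash
python3 - <<'E'
from h import *
import cv2
np.set_printoptions(precision=1,suppress=True)
s=read_state();print(s["eef_pos"])
im=viewer.camera("wrist");cv2.imwrite("pics/w3.png",im[:,:,::-1])
for l in("spool_reject","spool_a"):
  for d in models.cut_out("wrist",l): print(l,d["p"],d["box"])
# where the expected tops project
p=viewer.camera_params("wrist");f=200/np.tan(np.radians(p["fovy"]/2));T=p["T_tool_cam"];Rt=R.from_euler("xyz",s["eef_rot"]).as_matrix()
for X in([516.5,22,55],[499.5,106,60]):
  c=T[:3,:3].T@(Rt.T@(np.array(X)-s["eef_pos"])-T[:3,3]);print(p["cx"]-f*c[0]/c[2],p["cy"]+f*c[1]/c[2])
E
```

```text
[440.    6.2 165.2]
spool_reject 0.97 [407.3, 142.8, 453.7, 183.7]
spool_reject 0.59 [298.4, 88.4, 343.8, 133.0]
spool_a 0.74 [198.8, 76.9, 258.6, 129.0]
spool_a 0.68 [319.2, 3.0, 364.4, 18.3]
322.40380315189634 108.7297833278335
222.72787728268526 103.64849413757304
```

View pics/w3.png

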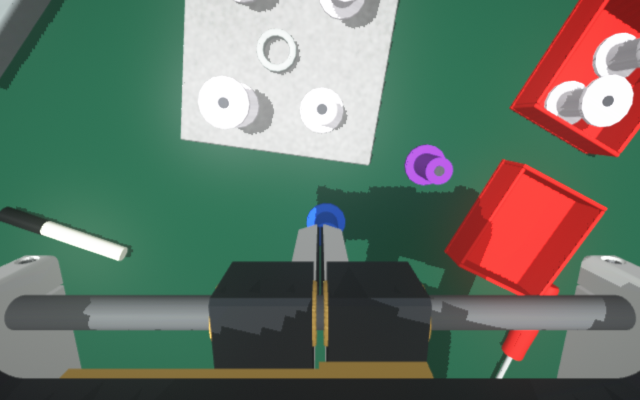

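The reject's hole is at (321,109), as predicted, and the good spool's is at (223,103). Now moving over the reject and down.

>>> carry_out(
  deltas=[
    {"dp": [78, 3, 0], "roll": 0, "gripper": -1},
    {"dp": [78, 3, 0], "roll": 0, "gripper": -1},
    {"dp": [78, 3, 0], "roll": 0, "gripper": -1},
    {"dp": [78, 3, 30], "roll": 0, "gripper": -1},
    {"dp": [78, 3, 60], "roll": 0, "gripper": -1},
    {"dp": [78, 3, 75], "roll": 0, "gripper": -1},
    {"dp": [78, 3, 83], "roll": 0, "gripper": -1},
    {"dp": [78, 3, 85], "roll": 0, "gripper": -1},
    {"dp": [78, 3, 85], "roll": 0, "gripper": -1},
    {"dp": [78, 3, 85], "roll": 0, "gripper": -1},
    {"dp": [78, 3, 85], "roll": 0, "gripper": -1},
    {"dp": [78, 3, 85], "roll": 0, "gripper": -1},
  ],
)

```text
clock: 8.18
eef_pos: [516.8, 21.3, 81.4]
eef_rot: [3.141, -0.001, 0.246]
wrist_force: [-0.2, 0.6, 0.7]
finger_gap: 0.3
finger_force: 0.0
```

>>> carry_out(
  deltas=[
    {"dp": [0, 0, 0], "roll": 0, "gripper": -1},
    {"dp": [0, 0, 0], "roll": 0, "gripper": -1},
    {"dp": [0, 0, 0], "roll": 0, "gripper": -1},
    {"dp": [0, 0, 0], "roll": 0, "gripper": -1},
    {"dp": [0, 0, 0], "roll": 0, "gripper": -1},
    {"dp": [0, 0, 0], "roll": 0, "gripper": -1},
    {"dp": [0, 0, 0], "roll": 0, "gripper": -1},
    {"dp": [0, 0, 0], "roll": 0, "gripper": -1},
    {"dp": [0, 0, 0], "roll": 0, "gripper": -1},
    {"dp": [0, 0, 0], "roll": 0, "gripper": -1},
    {"dp": [0, 0, 0], "roll": 0, "gripper": -1},
    {"dp": [0, 0, 0], "roll": 0, "gripper": -1},
  ],
)

```text
clock: 9.18
eef_pos: [516.3, 21.3, 80.5]
eef_rot: [3.142, -0.0, 0.246]
wrist_force: [0.3, -0.1, 0.0]
finger_gap: 0.6
finger_force: 0.0
```

>>> carry_out(
  deltas=[
    {"dp": [0, 0, 0], "roll": 0, "gripper": -1},
    {"dp": [0, 0, 0], "roll": 0, "gripper": -1},
    {"dp": [0, 0, 0], "roll": 0, "gripper": -1},
    {"dp": [0, 0, 0], "roll": 0, "gripper": -1},
    {"dp": [0, 0, 0], "roll": 0, "gripper": -1},
    {"dp": [0, 0, 0], "roll": 0, "gripper": -1},
    {"dp": [0, 0, 0], "roll": 0, "gripper": -1},
    {"dp": [0, 0, 0], "roll": 0, "gripper": -1},
    {"dp": [0, 0, 0], "roll": 0, "gripper": -1},
    {"dp": [0, 0, 0], "roll": 0, "gripper": -1},
    {"dp": [0, 0, 0], "roll": 0, "gripper": -1},
    {"dp": [0, 0, 0], "roll": 0, "gripper": -1},
  ],
)

```text
clock: 10.18
eef_pos: [516.4, 21.3, 80.5]
eef_rot: [-3.142, -0.0, 0.246]
wrist_force: [0.3, -0.0, 0.5]
finger_gap: 0.6
finger_force: 0.0
```

>>> carry_out(
  deltas=[
    {"dp": [0, 0, 0], "roll": 0, "gripper": -1},
    {"dp": [0, 0, 0], "roll": 0, "gripper": -1},
    {"dp": [0, 0, 0], "roll": 0, "gripper": -1},
    {"dp": [0, 0, 0], "roll": 0, "gripper": -1},
  ],
)

```text
clock: 10.52
eef_pos: [516.3, 21.3, 80.4]
eef_rot: [-3.142, 0.0, 0.246]
wrist_force: [-0.4, -0.4, -1.1]
finger_gap: 0.4
finger_force: 0.0
```

```bash
python3 - <<'E'
from h import *
import cv2
im=viewer.camera("scene");cv2.imwrite("pics/s2.png",cv2.resize(im[110:330,130:490,::-1],None,fx=2.2,fy=2.2))
E
```

```text
(no output)
```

View pics/s2.png

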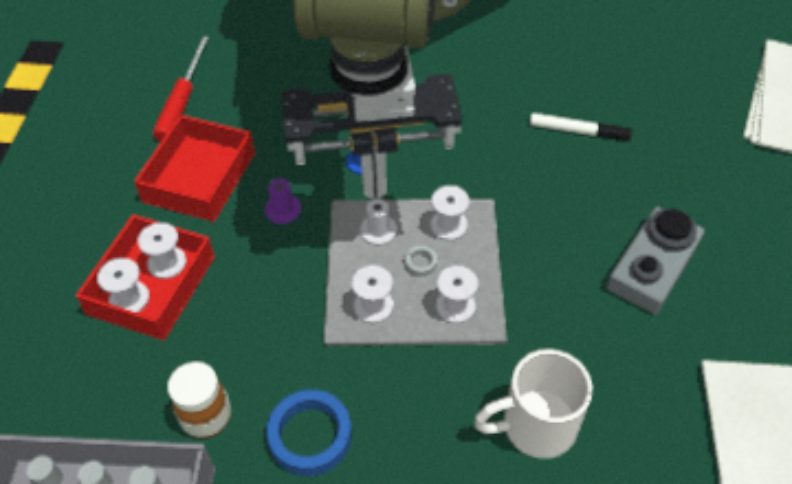

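The scene picture shows the fist just above the reject at (377,205), with every spool standing and the button back up. Now to the empty tray.

>>> carry_out(
  deltas=[
    {"dp": [0, 0, -35], "roll": 0, "gripper": -1},
    {"dp": [0, 0, -60], "roll": 0, "gripper": -1},
    {"dp": [-123, 211, -60], "roll": 0, "gripper": -1},
    {"dp": [-123, 211, -60], "roll": 0, "gripper": -1},
    {"dp": [-123, 211, -60], "roll": 0, "gripper": -1},
    {"dp": [-123, 211, -60], "roll": 0, "gripper": -1},
    {"dp": [-123, 211, -60], "roll": 0, "gripper": -1},
    {"dp": [-123, 211, -60], "roll": 0, "gripper": -1},
    {"dp": [-123, 211, -60], "roll": 0, "gripper": -1},
    {"dp": [-123, 211, -30], "roll": 0, "gripper": -1},
    {"dp": [-123, 211, -5], "roll": 0, "gripper": -1},
    {"dp": [-123, 211, 8], "roll": 0, "gripper": -1},
  ],
)

```text
clock: 11.57
eef_pos: [447.4, -212.6, 70.0]
eef_rot: [-3.14, 0.002, 0.245]
wrist_force: [0.8, 0.4, 0.2]
finger_gap: 0.4
finger_force: 0.0
```

>>> carry_out(
  deltas=[
    {"dp": [0, 0, 6], "roll": 0, "gripper": -1},
    {"dp": [0, 0, 6], "roll": 0, "gripper": -1},
    {"dp": [0, 0, 6], "roll": 0, "gripper": -1},
    {"dp": [0, 0, 6], "roll": 0, "gripper": -1},
    {"dp": [0, 0, 6], "roll": 0, "gripper": -1},
    {"dp": [0, 0, 6], "roll": 0, "gripper": -1},
    {"dp": [0, 0, 6], "roll": 0, "gripper": -1},
    {"dp": [0, 0, 6], "roll": 0, "gripper": -1},
  ],
)

```text
clock: 12.23
eef_pos: [448.5, -213.3, 66.8]
eef_rot: [3.141, -0.0, 0.246]
wrist_force: [-0.7, 0.4, 0.2]
finger_gap: 0.5
finger_force: 0.0
```

```bash
python3 - <<'E'
from h import *
import cv2
im=viewer.camera("scene");cv2.imwrite("pics/s3.png",cv2.resize(im[110:330,130:490,::-1],None,fx=2.2,fy=2.2))
E
```

```text
(no output)
```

View pics/s3.png

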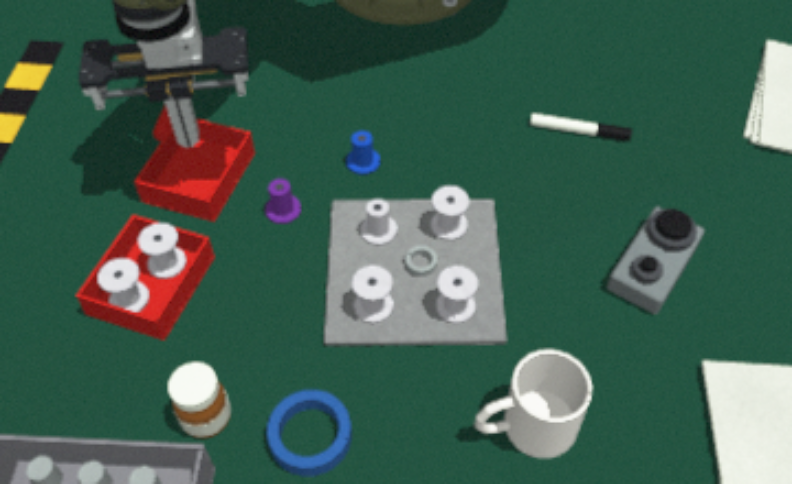

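The fist hangs over the middle of the empty tray, with its tip at (190,145), and nothing has been disturbed. Handing in.

```bash
python3 -c "
from cell import manip
print(manip.sign_off())"
```

```text
the job is handed in; nothing more can be done
None
```

The job is handed in, though the sign-off returned no verdict: I pressed the large button fully down and released it, pointed at the reject spool for over two seconds, and finished pointing at the middle of the empty tray, and the last picture shows nothing disturbed.

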